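# Clip a board carrier into the test fixture

### The arm

A 6-joint arm with a two-finger parallel gripper is mounted at the origin on the work surface. World frame = base frame: x ahead of the robot, y to its left, z up, the work surface at z = 0. Lengths are in m, angles in rad, forces in N, time in s.
With the tool pointing down it reaches from about 0.35 to 0.975 m from the base axis. Payload 4.9 kg.
Tool frame: the origin (TCP) lies midway between the tips of the shut fingers; the grasp point (between the pads) lies 19 mm behind it; z points along the fingers, y is the direction in which the jaws open and shut (so a half turn about z gives the same grasp; the last joint's range is limited). The gripper opens to 85 mm and grips with 20 to 120 N. Pads are 22 mm wide; open, the fingers measure 114 mm over their backs; the gripper's body (76 mm by 85 mm) begins 54 mm behind the grasp point. The pads swing forward as they close: fully open they stand 13 mm farther back than shut.
Start: joints at [-1.448, 0.053, 1.613, -0, 1.476, -0.119], TCP at [0.15, -0.607, 0.231] pointing down, gripper open.
Joint ranges: [-3.01, 3.01], [-1.01, 2.22], [0.06, 2.58], [-1.02, 4.17], [0.09, 2.62], [-3.14, 3.14]. Speed limits (rad/s): [2.57, 2.57, 3.14, 3.14, 3.14, 3.14].

### API

Orientations are given as a rotation vector (axis times angle).
In Python, from station import ctrl gives the robot as it stands.
- The arm moves only by the tool play_rows, never from a script. Its argument "motion" is a list that holds one entry, the list of rows, each a list of 7 numbers: the closure, from -1 (fully open) to 1 (shut), then the shift along the tool's x, y, z in cm, then the turn, a rotation vector about the tool's x, y, z in degrees. A call has 1 to 20 rows; each row is the pose to reach, as a shift and turn from the pose measured when the call began, along the tool's axes at that moment; what a row does not reach only later rows make up. A row lasts 1/8 s, in which the tool goes at most 62.5 mm and 10.7 degrees, less where a joint would pass 70% of its speed; a pose out of reach is approached as far as the arm can. A call with a gripper value outside its range is refused whole. The fingers move at their own pace and stop on an object; "newtons" is the grip in N (left out, the last holds). Time passes only in rows, so rows that repeat a pose let the fingers close. It gives the time, the measured TCP pose, the force and the opening at its end, in the units of the state.
- ctrl.get_obs(): the state, without advancing time (a new reading comes with each control period).
- ctrl.get_image(name): name is "side" or "top" or "wrist"; returns a dict with "color" (400x640x3 uint8, red, green, blue), "mtx" (3x3 intrinsics, pixels), "T" (4x4, takes a point from camera to world coordinates). Camera axes: x right, y up, looking along -z (the intrinsics and any distortion apply to the point x, -y, -z); pixel columns grow to the right and rows downward; lengths in m; the calibration is good to about 2 mm. A picture is of the moment at which its call begins. There is no depth.
- ctrl.finish_job(): hands the job in, once; it reports no verdict.
The state is a dict: "t": time; "q": joint angles; "dq": joint speeds; "effort": joint torques, N m; "tool_pos": TCP position; "tool_rot": TCP orientation; "contact_force": force on the tool from outside, world axes, zero at the start; "wrist_torque": the same for the moment, N m; "opening": finger opening in m.
Only numpy, scipy, OpenCV 4.12 (cv2) and the standard library are available. Lean on these libraries where they do the work, as an engineer would, in place of code of your own. Each camera call takes 0.05 s, during which the arm holds its last target.

### The job

Fit the longer of the two board carriers into the test fixture: hook one short end under the retaining lip until it meets the end wall, swing the other end down and press it home so that the spring catch snaps out over it and the carrier lies flat on the pocket floor, then let go of it. Be gentle: never force the carrier against the fixture with more than 20 N, do not push the fixture's lightly clamped top out of place along its base, and the other things on the bench are to stay where they are.

Things in the scene. Friction and masses are not known exactly. Their poses are not given: they have to be found in the camera images.
- carrier_grip (a point): Long carrier, to be fitted: aluminium plate 120 (x) x 80 (y) x 6 mm, about 0.2 kg, both ends alike, white circuit strips on its long sides. Mid-top stands a black grip rib 40 long (along x), 12 thick (y), 34 tall, its top 40 mm above the plate's underside. This point: middle of the rib, on the plate's centre, 23 mm above the underside. Starts flat on the bench.
- carrier_end_a (a point): Middle of the lower edge of one short end of the long carrier: 60 mm to -x of its centre, level with its underside; axes as the carrier's.
- carrier_end_b (a point): The same at the other short end: 60 mm to +x of the centre.
- datum (a point): Test fixture: a dark base plate 167 x 124 x 10 mm fixed to the bench, and on it a grey top 157 x 112 mm with the pocket. The top is lightly clamped up to 12 mm either way along x of its middle place: unmeasured, find it by feel or sight; about 7 N shifts it. This point is fixed to the base: with the top mid-way it is the foot of the pocket's inner end wall, mid-width. x runs along the pocket away from wall and robot, z up.
- lip_mid (a point): Fixed to the base, 10 mm to +x of datum and 11 mm up: with the top mid-way, the lower free edge of the steel lip on the inner end wall. The lip overhangs the floor by 10 mm over the full width, 11 to 16 mm above it. The carrier's near end goes under it tilted 15 degrees, far end high (17 is the most), until it meets the end wall.
- base_mid (a point): Centre of the fixture base's underside, 65 mm to +x of datum and 25 mm below it. The top's pocket has a level floor 25 mm above the bench; it is 86 mm wide between side walls 10 mm high and 122 mm long from the end wall to a far wall 10 mm high. Nothing hangs over it but lip and catch.
- catch (a joint): Spring catch in the middle of the pocket's far wall, a steel nose 24 mm wide: m pushed back, 0 (out) to 0.009. Out, its tip is 116.5 mm from the end wall, 9 mm above the floor; it slopes up and away at 60 degrees to 19 mm. 5 to 10 N down on the carrier near its far end drives it back; it springs out over the carrier's top once that lies flat.
- short_carrier: The other carrier, not wanted: the same form but only 90 x 64 mm. Origin at the centre of its underside.
- screwdriver: Screwdriver, 160 mm, lying on the bench; bystander.
- wrench: Small steel spanner, 150 mm, lying on the bench; bystander.
- jar: Closed amber jar, 48 mm across and 60 mm tall; origin under its centre; bystander.
- adapter: Brass adapter, 26 mm across and 26 mm tall, standing; origin under its centre; bystander.
- meter: Grey handheld meter, 150 x 75 x 40 mm, lying on its back; bystander.
- parts_tray: Blue divided parts tray, 120 x 90 x 30 mm; origin under its centre; bystander.
Not all that is in view belongs to the job. Leave any orange look-alike of the part that bears carrier_grip alone.

How it is judged:
By the outcome, as a careful person would: the job done as asked, in the order asked, and still so for the second after the job is handed in, with the robot touching nothing.
It also fails if it takes over 58 s, if anything falls off the work surface, if the arm or the gripper's body presses on something with over 40 N, if the wrist force passes 120 N, or if a joint passes its speed limit or range.

## Working session

There is one attempt and no reset: what is moved stays moved. The work goes in short steps, Python scripts to look and compute and a tool call to move; the robot and the scene stay as the last step left them, time stands still between calls to the robot, and variables do not carry over. Pictures are saved under pics/ and viewed, and the job is handed in when it is done.

Besides the shell and the picture viewer there is one more tool, called after "Request:" by a JSON object that holds its "fn" and its "kwargs". play_rows: Moves the arm, as the interface text tells. Its arguments: {"type":"object","properties":{"motion":{"type":"array"},"newtons":{"type":"number"}},"required":["motion"]}

```bash
mkdir -p pics; ls; python3 - <<'E'
from station import ctrl
import cv2, numpy as np, pickle
o=ctrl.get_obs(); print(o)
d={}
for n in ["side","top","wrist"]:
    im=ctrl.get_image(n); d[n]=im
    cv2.imwrite(f"pics/{n}0.png",im["color"][:,:,::-1]); print(n,im["mtx"].tolist(),np.round(im["T"],4).tolist(),[k for k in im])
pickle.dump(d,open("im0.pkl","wb"))
E
```

```text
pics
{'t': 0.0, 'q': array([-1.44797978e+00,  5.33964702e-02,  1.61427239e+00, -4.89929852e-06,
        1.47599988e+00, -1.18991655e-01]), 'dq': array([-0.00051944, -0.00136562, -0.00072014, -0.00095517, -0.00102311,
       -0.00028812]), 'effort': array([ 2.53020364e-03, -3.93685126e+01, -3.70171380e+01,  7.01623003e-05,
        7.13919828e-03,  9.15727270e-06]), 'tool_pos': array([ 0.14958999, -0.60620169,  0.23005137]), 'tool_rot': array([-3.11659802e+00, -3.78657058e-01,  1.38879661e-05]), 'contact_force': array([ 0.05489036, -0.32902741,  0.28910636]), 'wrist_torque': array([-0.00106389,  0.00223311,  0.01320271]), 'opening': 0.08518582581051629}
side [[407.93117166171623, 0.0, 320.4241021514675], [0.0, 407.93117166171623, 204.08648743786193], [0.0, 0.0, 1.0]] [[-0.7696, 0.4539, -0.449, 0.0854], [-0.6385, -0.5505, 0.5379, 0.5732], [-0.003, 0.7007, 0.7135, 0.8259], [0.0, 0.0, 0.0, 1.0]] ['color', 'mtx', 'T']
top [[439.0727173972842, 0.0, 321.1574221865808], [0.0, 439.0727173972842, 198.24193049516919], [0.0, 0.0, 1.0]] [[0.0247, 0.9884, -0.15, 0.3788], [-0.9996, 0.0229, -0.0134, -0.0192], [-0.0098, 0.1503, 0.9886, 1.2944], [0.0, 0.0, 0.0, 1.0]] ['color', 'mtx', 'T']
wrist [[328.47961835138847, 0.0, 317.33749659266806], [0.0, 328.47961835138847, 201.76136884144972], [0.0, 0.0, 1.0]] [[0.2397, 0.9333, 0.2674, 0.2176], [-0.9708, 0.2309, 0.0646, -0.589], [-0.0015, -0.2751, 0.9614, 0.3723], [0.0, 0.0, 0.0, 1.0]] ['color', 'mtx', 'T']
```

View pics/top0.png

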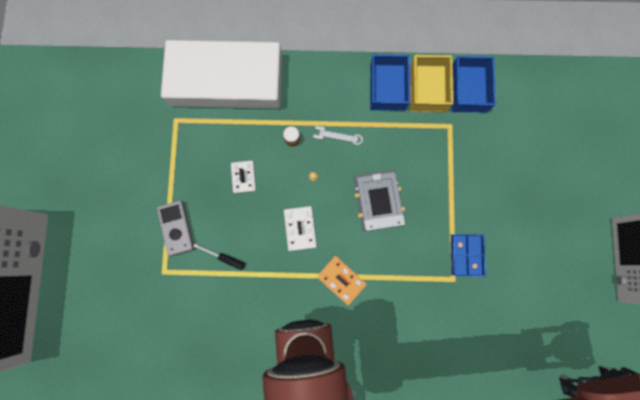

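View pics/side0.png

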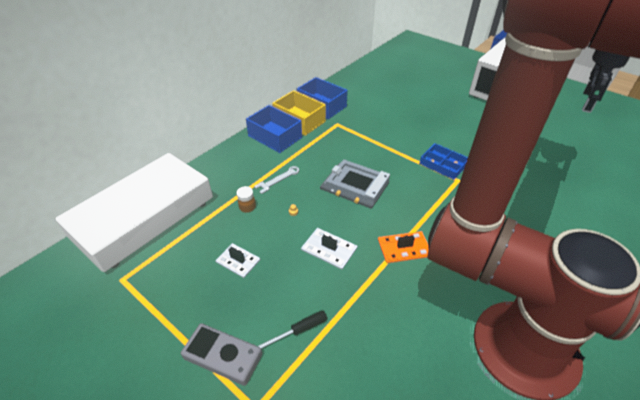

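View pics/wrist0.png

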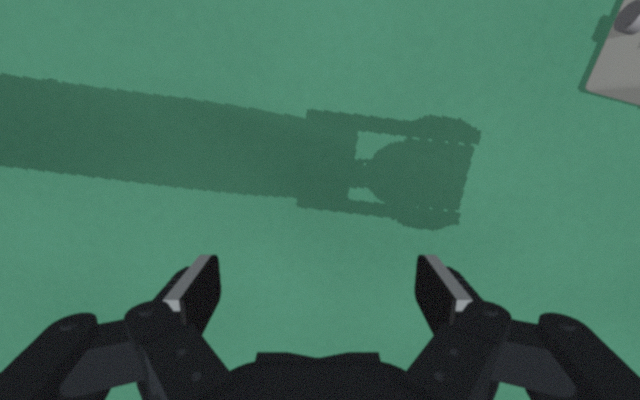

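The top view shows three possible targets. The white plate at (300,228) is the larger one. The white plate at (243,177) is smaller, so it is the short carrier. The orange look-alike is at (342,280). I choose (300,228). The fixture is at (380,200), with its lip at the bottom (near the robot) and its catch at the top around (377,177). Next I check close crops.

```bash
cat > h.py <<'E'
import cv2, numpy as np, pickle
from scipy.spatial.transform import Rotation as R
def ray(im,uv):
    K=im["mtx"];T=im["T"]; u,v=uv
    d=np.array([(u-K[0,2])/K[0,0],-(v-K[1,2])/K[1,1],-1.]); return T[:3,3],T[:3,:3]@d
def onz(im,uv,z):
    o,d=ray(im,uv); return o+d*(z-o[2])/d[2]
def proj(im,p):
    T=im["T"];c=T[:3,:3].T@(np.asarray(p)-T[:3,3]);K=im["mtx"]
    return np.array([K[0,0]*c[0]/-c[2]+K[0,2],-K[1,1]*c[1]/-c[2]+K[1,2]])
def tri(a,ua,b,ub):
    o1,d1=ray(a,ua);o2,d2=ray(b,ub);d1=d1/np.linalg.norm(d1);d2=d2/np.linalg.norm(d2)
    s=np.linalg.lstsq(np.c_[d1,-d2],o2-o1,rcond=None)[0];p,q=o1+s[0]*d1,o2+s[1]*d2
    return (p+q)/2,np.linalg.norm(p-q)
def crop(im,x0,y0,x1,y1,f,name):
    c=im["color"][y0:y1,x0:x1,::-1];cv2.imwrite(name,cv2.resize(c,None,fx=f,fy=f,interpolation=cv2.INTER_CUBIC))
E
python3 - <<'E'
from h import *
d=pickle.load(open("im0.pkl","rb"))
crop(d["top"],270,160,420,260,5,"pics/tc.png")
crop(d["side"],290,145,400,275,4,"pics/sc.png")
t=d["top"]
for uvs in [(285,209),(311,206),(316,247),(289,250)]: print(onz(t,uvs,0.006))
for n,(u0,v0,u1,v1) in {"long":(275,195,325,258),"short":(222,152,265,200)}.items():
    c=t["color"][v0:v1,u0:u1].astype(int); m=((c.min(2)>140)).astype(np.uint8)
    cs,_=cv2.findContours(m,cv2.RETR_EXTERNAL,cv2.CHAIN_APPROX_NONE)
    k=max(cs,key=cv2.contourArea); pts=np.array([onz(t,p[0]+[u0,v0],0.006)[:2] for p in k],np.float32)
    print(n,cv2.minAreaRect(pts),len(k))
E
```

```text
[0.539632   0.10442146 0.006     ]
[0.55038488 0.02772077 0.006     ]
[0.43002707 0.00972342 0.006     ]
[0.41940791 0.08827268 0.006     ]
long ((0.48449188470840454, 0.05957899987697601), (0.1251910775899887, 0.08509364724159241), 8.693727493286133) 134
short ((0.6357354521751404, 0.23515227437019348), (0.09526702761650085, 0.0688650906085968), 7.493507385253906) 100
```

View pics/tc.png

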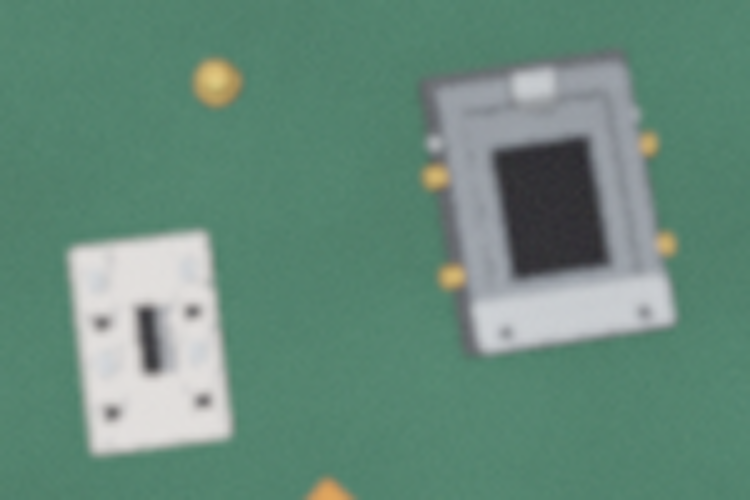

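View pics/sc.png

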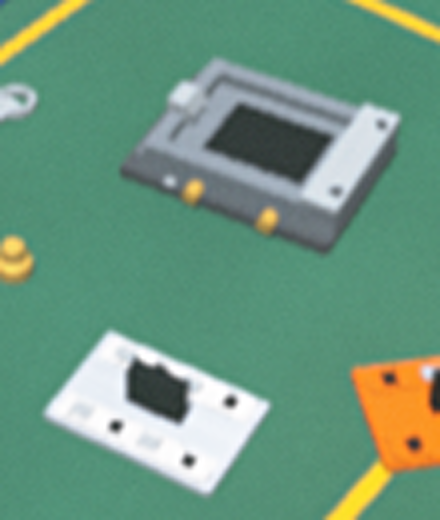

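```bash
cat >> h.py <<'E'
def Rt(yaw,tilt=0.):
    # tool x along yaw, z down; tilt: far end (tool +x) raised, about tool y
    y=np.radians(yaw); c,s=np.cos(y),np.sin(y)
    B=np.array([[c,s,0],[s,-c,0],[0,0,-1.]])
    return B@R.from_rotvec([0,np.radians(tilt),0]).as_matrix()
def rel(o,p,Rm):
    A=R.from_rotvec(o["tool_rot"]).as_matrix()
    return np.round(A.T@(np.asarray(p)-o["tool_pos"])*100,3), np.round(np.degrees(R.from_matrix(A.T@Rm).as_rotvec()),2)
E
python3 - <<'E'
from h import *
from station import ctrl
d=pickle.load(open("im0.pkl","rb"));t=d["top"]
# fixture: top corners (crop px/5 + offset)
for c,z in [((433,85),.035),((625,60),.035),((675,325),.041),((480,352),.041)]:
    print(onz(t,(270+c[0]/5,160+c[1]/5),z))
for c in [((500,152)),(590,140),(607,265),(516,278)]: print('pad',onz(t,(270+c[0]/5,160+c[1]/5),.025))
o=ctrl.get_obs()
print(rel(o,[0.50,-0.12,0.18],Rt(8.7)))
E
```

```text
[ 0.63504687 -0.1041123   0.035     ]
[ 0.65248738 -0.21606315  0.035     ]
[ 0.49728409 -0.24354591  0.041     ]
[ 0.47919422 -0.13244992  0.041     ]
pad [ 0.59797579 -0.14450175  0.025     ]
pad [ 0.6063228  -0.19712494  0.025     ]
pad [ 0.53280926 -0.20712121  0.025     ]
pad [ 0.52396799 -0.15437414  0.025     ]
(array([ 45.664, -38.822,   5.107]), array([-0.09, -0.01,  5.15]))
```

```bash
python3 - <<'E'
from h import *
from station import ctrl
print(rel(ctrl.get_obs(),[0.55,-0.178,0.18],Rt(9)))
E
```

```text
(array([ 49.13 , -31.994,   5.097]), array([-0.09, -0.01,  4.85]))
```

Request:
{"fn": "play_rows", "kwargs": {"motion": [[[-1,4.5,-3,0.5,0,0,0.5],[-1,9,-6,1,0,0,1],[-1,13.5,-9,1.5,0,0,1.5],[-1,18,-12,2,0,0,2],[-1,22.5,-15,2.5,0,0,2.5],[-1,27,-18,3,0,0,3],[-1,31.5,-20.5,3.5,0,0,3.5],[-1,36,-23.5,4,0,0,4],[-1,40.5,-26.5,4.5,0,0,4.5],[-1,45,-29.5,5,0,0,4.8],[-1,49,-32,5.1,0,0,4.8],[-1,49,-32,5.1,0,0,4.8],[-1,49,-32,5.1,0,0,4.8]]]}}

```text
t: 1.78
tool_pos: [0.5484, -0.1782, 0.1795]
tool_rot: [-3.13, -0.248, 0.002]
contact_force: [0.1, -1.2, 0.3]
opening: 0.0858
```

```bash
python3 - <<'E'
from h import *
from station import ctrl
d={n:ctrl.get_image(n) for n in ["wrist"]}
pickle.dump(d,open("im1.pkl","wb"));cv2.imwrite("pics/w1.png",d["wrist"]["color"][:,:,::-1]);o=ctrl.get_obs();print(o["t"],o["tool_pos"],o["contact_force"],rel(o,[0.55,-0.178,0.18],Rt(9)))
E
```

```text
1.825 [ 0.54816478 -0.17870005  0.17968593] [-0.15674852 -0.1167093  -0.67205382] (array([ 0.192, -0.04 , -0.031]), array([-0.09,  0.03,  0.02]))
```

View pics/w1.png

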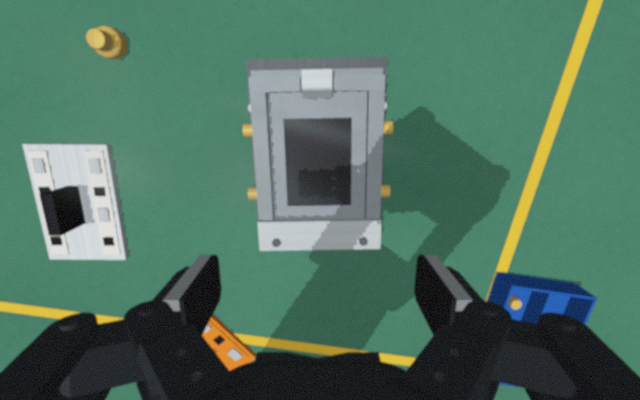

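```bash
python3 - <<'E'
from h import *
d=pickle.load(open("im1.pkl","rb"))
crop(d["wrist"],240,50,400,170,5,"pics/w1a.png")
crop(d["wrist"],240,150,400,260,5,"pics/w1b.png")
crop(d["wrist"],10,130,140,270,4,"pics/w1c.png")
E
```

```text
(no output)
```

View pics/w1a.png

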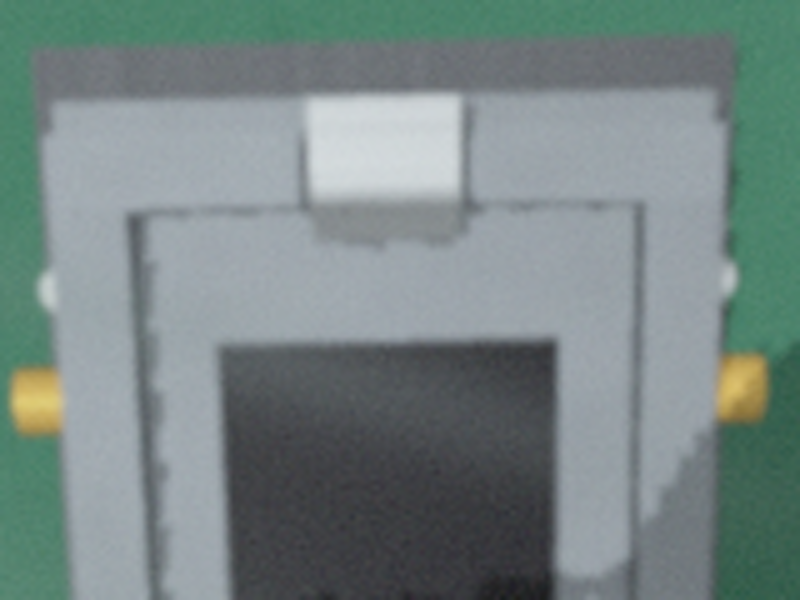

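View pics/w1b.png

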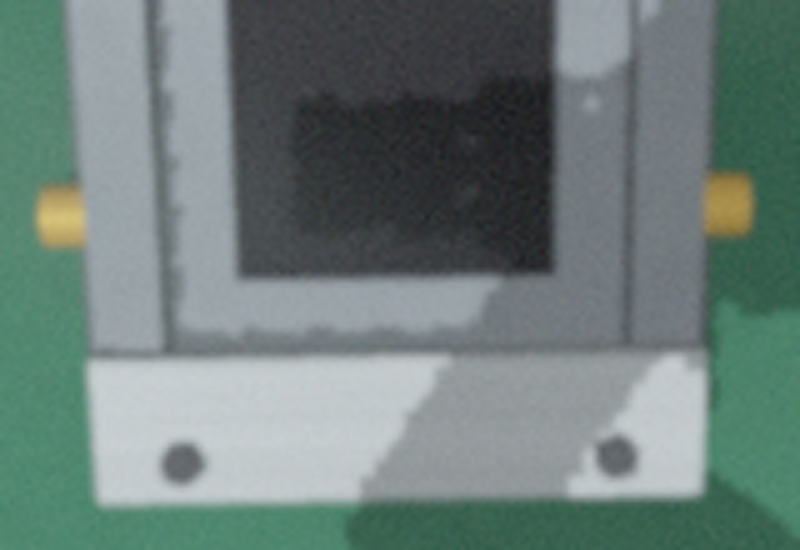

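View pics/w1c.png

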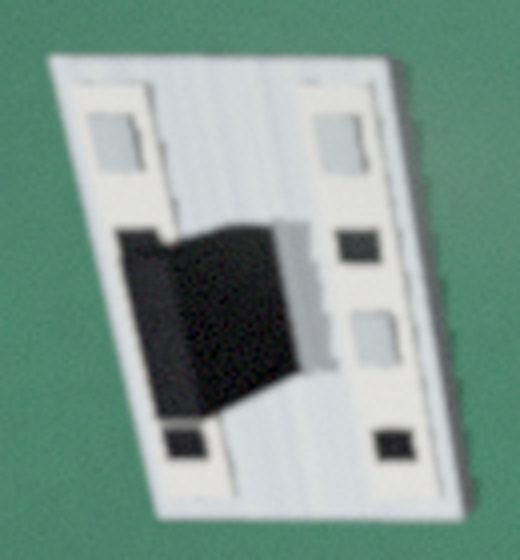

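```bash
python3 - <<'E'
from h import *
w=pickle.load(open("im1.pkl","rb"))["wrist"]
g=lambda c,x0,y0,f,z: onz(w,(x0+(c[0]+.5)/f-.5,y0+(c[1]+.5)/f-.5),z)
A=lambda c,z:g(c,240,50,5,z); B=lambda c,z:g(c,240,150,5,z); C=lambda c,z:g(c,10,130,4,z)
P=dict(fl=A((132,213),.035),fr=A((640,203),.035),wl=B((162,350),.035),wr=B((632,345),.035),ll=B((88,356),.041),lr=B((706,348),.041),ol=B((98,505),.041),orr=B((706,496),.041),tl=A((45,103),.035),tr=A((718,90),.035),bl=A((35,50),.010),br=A((735,38),.010))
for k,v in P.items(): print(k,np.round(v,4))
D=lambda a,b:(np.linalg.norm(P[a]-P[b]).round(4), np.degrees(np.arctan2(*(P[a]-P[b])[1::-1])).round(2))
for a,b in [("fl","fr"),("wl","wr"),("fl","wl"),("fr","wr"),("ll","lr"),("ol","orr"),("tl","tr"),("bl","br")]: print(a,b,D(a,b))
def uaxis(y): y=np.radians(y); return np.array([np.cos(y),np.sin(y)]),np.array([-np.sin(y),np.cos(y)])
for yaw in [8.5,9,9.5]:
    ux,uy=uaxis(yaw)
    print(yaw,{k:(round(v[:2]@ux,4),round(v[:2]@uy,4)) for k,v in P.items()})
c=np.array([C(p,.006) for p in [(50,58),(388,57),(465,518),(157,520)]]); print(c.round(4),c.mean(0))
m=(c[0]+c[1])/2-(c[2]+c[3])/2; print(np.degrees(np.arctan2(m[1],m[0])),np.linalg.norm(m)); e=(c[0]+c[3])/2-(c[1]+c[2])/2;print(np.degrees(np.arctan2(-e[0],e[1])),np.linalg.norm(e))
# rib top
for p in [(118,232),(160,232),(205,418),(160,418)]: print(C(p,.040).round(4))
E
```

```text
fl [ 0.6228 -0.1223  0.035 ]
fr [ 0.6377 -0.2051  0.035 ]
wl [ 0.5128 -0.1407  0.035 ]
wr [ 0.5275 -0.226   0.035 ]
ll [ 0.5117 -0.1281  0.041 ]
lr [ 0.5309 -0.2381  0.041 ]
ol [ 0.4829 -0.1331  0.041 ]
orr [ 0.5026 -0.2442  0.041 ]
tl [ 0.6375 -0.1064  0.035 ]
tr [ 0.6567 -0.2141  0.035 ]
bl [ 0.6476 -0.0985  0.01  ]
br [ 0.6689 -0.2194  0.01  ]
fl fr (np.float64(0.0841), np.float64(100.16))
wl wr (np.float64(0.0866), np.float64(99.76))
fl wl (np.float64(0.1116), np.float64(9.46))
fr wr (np.float64(0.1121), np.float64(10.76))
ll lr (np.float64(0.1116), np.float64(99.9))
ol orr (np.float64(0.1128), np.float64(100.05))
tl tr (np.float64(0.1095), np.float64(100.12))
bl br (np.float64(0.1228), np.float64(99.99))
8.5 {'fl': (np.float64(0.5979), np.float64(-0.213)), 'fr': (np.float64(0.6004), np.float64(-0.2971)), 'wl': (np.float64(0.4864), np.float64(-0.2149)), 'wr': (np.float64(0.4883), np.float64(-0.3015)), 'll': (np.float64(0.4872), np.float64(-0.2024)), 'lr': (np.float64(0.4899), np.float64(-0.314)), 'ol': (np.float64(0.4579), np.float64(-0.203)), 'orr': (np.float64(0.461), np.float6
[... 984 characters left out ...]
64(-0.31)), 'll': (np.float64(0.4836), np.float64(-0.2108)), 'lr': (np.float64(0.4844), np.float64(-0.3225)), 'ol': (np.float64(0.4543), np.float64(-0.211)), 'orr': (np.float64(0.4554), np.float64(-0.3238)), 'tl': (np.float64(0.6112), np.float64(-0.2101)), 'tr': (np.float64(0.6124), np.float64(-0.3196)), 'bl': (np.float64(0.6225), np.float64(-0.204)), 'br': (np.float64(0.6235), np.float64(-0.3268))}
[[0.54   0.1062 0.006 ]
 [0.5529 0.0266 0.006 ]
 [0.4341 0.0086 0.006 ]
 [0.4206 0.0888 0.006 ]] [0.48690962 0.05756049 0.006     ]
8.43924563602916 0.1203929137788372
9.401918022583425 0.08095604303176764
[0.5117 0.0653 0.04  ]
[0.5132 0.0561 0.04  ]
[0.4699 0.0487 0.04  ]
[0.4682 0.059  0.04  ]
```

```bash
python3 - <<'E'
from h import *
from station import ctrl
print(rel(ctrl.get_obs(),[0.487,0.058,0.10],Rt(8.8)))
E
```

```text
(array([ -2.325, -24.323,   8.009]), array([-0.09,  0.03,  0.22]))
```

Request:
{"fn": "play_rows", "kwargs": {"motion": [[[-1,-0.5,-5,0.5,0,0,0],[-1,-1,-10,2,0,0,0],[-1,-1.5,-15,4,0,0,0],[-1,-2,-20,6,0,0,0],[-1,-2.3,-24.3,8,-0.1,0,-0.2],[-1,-2.3,-24.3,8,-0.1,0,-0.2],[-1,-2.3,-24.3,8,-0.1,0,-0.2]]]}}

```text
t: 2.7
tool_pos: [0.4877, 0.0567, 0.1007]
tool_rot: [3.131, 0.251, 0.001]
contact_force: [0.8, 0.5, -0.5]
opening: 0.0853
```

```bash
python3 - <<'E'
from h import *
from station import ctrl
d={n:ctrl.get_image(n) for n in ["wrist"]}
pickle.dump(d,open("im2.pkl","wb"));cv2.imwrite("pics/w2.png",d["wrist"]["color"][:,:,::-1]);o=ctrl.get_obs();print(o["t"],o["tool_pos"],o["contact_force"],rel(o,[0.487,0.058,0.1],Rt(8.8)))
w=d["wrist"];c=w["color"].astype(int)
E
```

```text
2.75 [0.48813943 0.05645303 0.10104831] [ 0.53132278  0.42524585 -0.39160618] (array([-0.088, -0.171,  0.105]), array([ 0.05, -0.06,  0.31]))
```

View pics/w2.png

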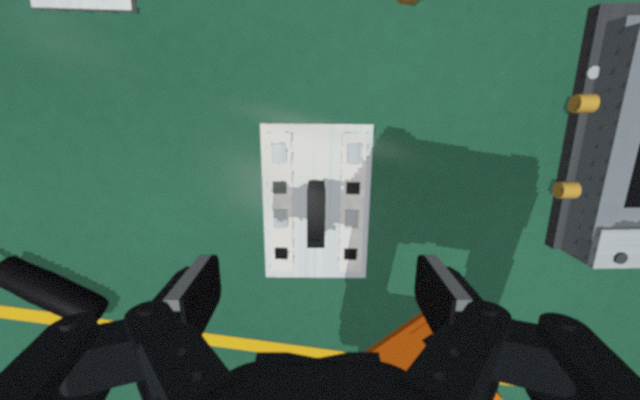

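```bash
python3 - <<'E'
from h import *
from station import ctrl
w=pickle.load(open("im2.pkl","rb"))["wrist"]
c=np.array([onz(w,p,.006) for p in [(261,124),(373.5,124),(366.5,277),(265.5,277)]]);print(c.round(4),c.mean(0))
m=(c[0]+c[1])/2-(c[2]+c[3])/2; print(np.degrees(np.arctan2(m[1],m[0])),np.linalg.norm(m))
crop(w,250,110,390,290,4,"pics/w2a.png")
o=ctrl.get_obs(); A=R.from_rotvec(o["tool_rot"]).as_matrix()
print("tool x yaw",np.degrees(np.arctan2(A[1,0],A[0,0])),A[:,2])
ct=c.mean(0); print(rel(o,[ct[0],ct[1],.011],Rt(8.8)))
E
```

```text
[[0.5398 0.1058 0.006 ]
 [0.5523 0.0278 0.006 ]
 [0.4343 0.0087 0.006 ]
 [0.4214 0.0887 0.006 ]] [0.48694688 0.05773547 0.006     ]
8.684284407827732 0.11957016048009539
tool x yaw 9.11241086358854 [ 1.22153781e-03 -6.73114291e-04 -9.99999027e-01]
(array([-0.107, -0.153,  9.005]), array([ 0.05, -0.06,  0.31]))
```

View pics/w2a.png

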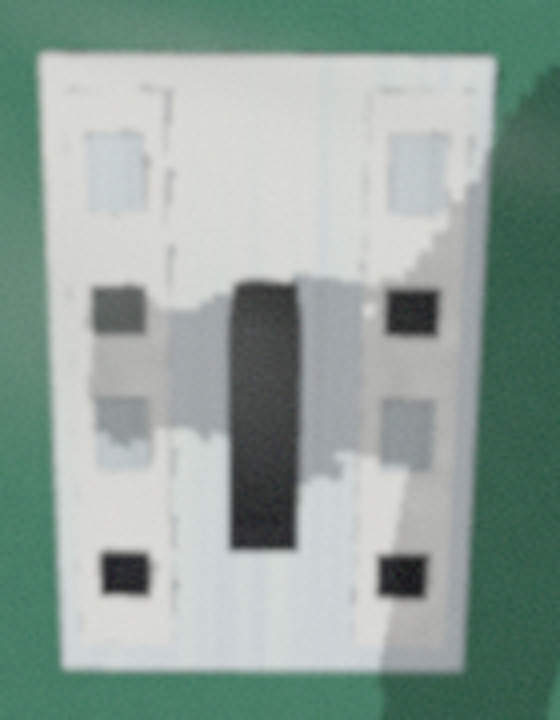

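Request:
{"fn": "play_rows", "kwargs": {"motion": [[[-1,-0.1,-0.15,3,0,0,0.3],[-1,-0.1,-0.15,6,0,0,0.3],[-1,-0.1,-0.15,8,0,0,0.3],[-1,-0.1,-0.15,8.9,0,0,0.3],[-1,-0.1,-0.15,8.9,0,0,0.3],[0.3,-0.1,-0.15,8.9,0,0,0.3],[0.5,-0.1,-0.15,8.9,0,0,0.3],[1,-0.1,-0.15,8.9,0,0,0.3],[1,-0.1,-0.15,8.9,0,0,0.3],[1,-0.1,-0.15,8.9,0,0,0.3],[1,-0.1,-0.15,8.9,0,0,0.3],[1,-0.1,-0.15,8.9,0,0,0.3]]], "newtons": 70}}

```text
t: 4.25
tool_pos: [0.4874, 0.0577, 0.0125]
tool_rot: [3.132, 0.241, 0.003]
contact_force: [-1.4, 0.9, 3.7]
opening: 0.0113
```

```bash
python3 - <<'E'
from h import *
from station import ctrl
o=ctrl.get_obs();print(o)
d={n:ctrl.get_image(n) for n in ["wrist"]}
pickle.dump(d,open("im3.pkl","wb"));cv2.imwrite("pics/w3.png",d["wrist"]["color"][:,:,::-1])
print(rel(o,[0.486,0.058,.20],Rt(9)))
E
```

```text
{'t': 4.25, 'q': array([-3.35625080e-02, -1.82325670e-02,  2.08078432e+00, -6.41556098e-04,
        1.07714889e+00,  1.38376674e+00]), 'dq': array([-0.00042773,  0.00114733,  0.00020572, -0.00090917, -0.00176731,
        0.00072919]), 'effort': array([-8.25181673e-02, -2.78428245e+01, -2.88321644e+01, -2.39397335e-02,
       -1.61372004e-01,  1.33977159e-03]), 'tool_pos': array([0.48740928, 0.05771899, 0.01249067]), 'tool_rot': array([3.13154262e+00, 2.41245052e-01, 2.85546066e-03]), 'contact_force': array([-1.36220948,  0.88591057,  3.72239081]), 'wrist_torque': array([0.04118807, 0.1315123 , 0.06783559]), 'opening': 0.01132718741659351}
(array([ -0.102,  -0.032, -18.751]), array([ 0.05, -0.1 , -0.19]))
```

View pics/w3.png

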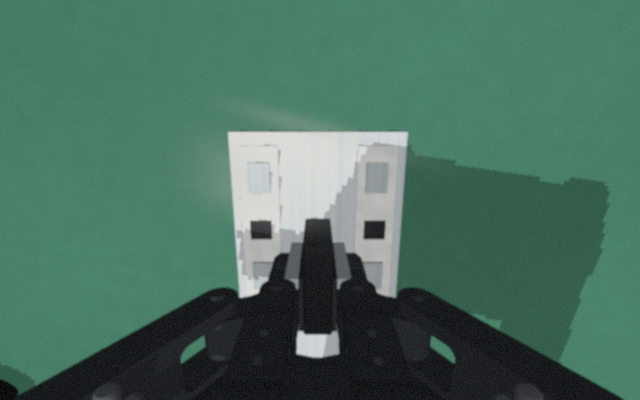

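```bash
python3 - <<'E'
from h import *
from station import ctrl
w=pickle.load(open("im3.pkl","rb"))["wrist"]
o=ctrl.get_obs();A=R.from_rotvec(o["tool_rot"]).as_matrix()
for p in [(228,131.5),(408,131.5),(239,297),(397,297)]:
    q=onz(w,p,.006); print(q.round(4),(A.T@(q-o["tool_pos"])).round(4))
E
```

```text
[0.5405 0.1068 0.006 ] [ 0.06   -0.0404  0.0066]
[0.5528 0.0279 0.006 ] [0.06   0.0395 0.0067]
[0.4583 0.0946 0.006 ] [-0.0232 -0.0409  0.0064]
[0.4706 0.0145 0.006 ] [-0.0232  0.0401  0.0065]
```

Request:
{"fn": "play_rows", "kwargs": {"motion": [[[1,0,0,-1,0,0,0],[1,0,0,-4,0,0,0],[1,0,0,-8,0,0,0],[1,0,0,-11,0,0,0],[1,0,0,-12,0,0,0],[1,0,0,-12,0,0,0]]]}}

```text
t: 5.05
tool_pos: [0.487, 0.0578, 0.1323]
tool_rot: [3.132, 0.241, 0.003]
contact_force: [-0.1, 0.9, -2.5]
opening: 0.011
```

```bash
python3 - <<'E'
from h import *
from station import ctrl
o=ctrl.get_obs();print(o["tool_pos"],o["contact_force"],o["wrist_torque"],o["opening"])
# far end drop check: same pixels -> no slip
d={n:ctrl.get_image(n) for n in ["wrist"]}
pickle.dump(d,open("im4.pkl","wb"));cv2.imwrite("pics/w4.png",d["wrist"]["color"][:,:,::-1])
E
```

```text
[0.48701855 0.05779346 0.13229244] [-0.10963363  0.85940963 -2.5419774 ] [-0.00330087  0.00699849 -0.00470018] 0.010971830607819552
```

View pics/w4.png

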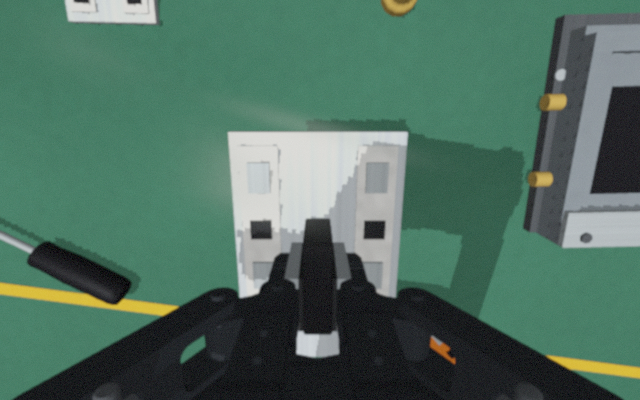

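```bash
cat >> h.py <<'E'
YF=10.0
_y=np.radians(YF); UX=np.array([np.cos(_y),np.sin(_y),0]); UY=np.array([-np.sin(_y),np.cos(_y),0])
TE=np.array([-0.060,-0.0005,0.0125])   # near lower edge in tool
def edge(o): return o["tool_pos"]+R.from_rotvec(o["tool_rot"]).as_matrix()@TE
W0=None
def tgt(xw,yc,x,y,z,tilt):
    E=UX*(xw+x)+UY*(yc+y)+np.array([0,0,.025+z]); Rm=Rt(YF,tilt); return E-Rm@TE,Rm
E
python3 - <<'E'
from h import *
from station import ctrl
w=pickle.load(open("im1.pkl","rb"))["wrist"]
A=lambda c,z,y0:onz(w,(240+(c[0]+.5)/5-.5,y0+(c[1]+.5)/5-.5),z)
P=dict(fl=A((132,213),.035,50),fr=A((640,203),.035,50),wl=A((162,350),.035,150),wr=A((632,345),.035,150),ll=A((88,356),.041,150),lr=A((706,348),.041,150),ol=A((98,505),.041,150),orr=A((706,496),.041,150),tl=A((45,103),.035,50),tr=A((718,90),.035,50),bl=A((35,50),.01,50),br=A((735,38),.01,50))
for k,v in P.items(): print(k,(v@UX).round(4),(v@UY).round(4))
for a,b in [("fl","fr"),("wl","wr"),("ll","lr"),("ol","orr"),("tl","tr"),("bl","br")]: print((P[a]+P[b])/2@UX,(P[a]+P[b])/2@UY)
o=ctrl.get_obs()
print(edge(o))
E
```

```text
fl 0.5921 -0.2286
fr 0.5924 -0.3127
wl 0.4806 -0.2276
wr 0.4802 -0.3142
ll 0.4817 -0.2151
lr 0.4815 -0.3267
ol 0.4524 -0.215
orr 0.4525 -0.3278
tl 0.6094 -0.2155
tr 0.6096 -0.3249
bl 0.6207 -0.2095
br 0.6207 -0.3322
0.5922545472034385 -0.2706720837907828
0.4804118788970937 -0.2708921936666942
0.4816252511101235 -0.27086188913680465
0.4524887331757264 -0.27136189893774293
0.6094668525098866 -0.27019288563473826
0.620664917113385 -0.2708575195765083
[0.42692929 0.04913586 0.11868325]
```

```bash
cat >> h.py <<'E'
XW=0.471; YC=-0.2708
def rep(o,pose):
    print(rel(o,*tgt(XW,YC,*pose)))
def st(o):
    e=edge(o); A=R.from_rotvec(o["tool_rot"]).as_matrix()
    print("t",round(o["t"],2),"edge x,y,z mm",((e@UX-XW)*1e3).round(2),((e@UY-YC)*1e3).round(2),((e[2]-.025)*1e3).round(2),"tilt",np.degrees(np.arcsin(A[2,0])).round(2),"yaw",np.degrees(np.arctan2(A[1,0],A[0,0])).round(2),"F fix",(o["contact_force"]@np.c_[UX,UY,[0,0,1]]).round(2),"M",o["wrist_torque"].round(3),"op",round(o["opening"],4))
E
python3 - <<'E'
from h import *
from station import ctrl
o=ctrl.get_obs(); st(o); rep(o,(.018,0,.04,15)); rep(o,(.018,0,.08,0))
E
```

```text
t 5.1 edge x,y,z mm -42.02 245.05 93.68 tilt -0.01 yaw 8.82 F fix [-0.03 -0.5  -3.95] M [-0.014  0.036 -0.01 ] op 0.0107
(array([ 5.98 , 24.261,  3.869]), array([ 0.19, 15.01, -1.17]))
(array([ 6.507, 24.252,  1.379]), array([ 0.03,  0.01, -1.18]))
```

Request:
{"fn": "play_rows", "kwargs": {"motion": [[[1,1,4,0,0,2,-0.2],[1,2,8,0,0,4,-0.4],[1,3,12,0,0,7,-0.6],[1,4,16,0,0,10,-0.8],[1,5,20,0,0.1,13,-1],[1,5.7,23,0,0.2,15,-1.2],[1,6,24.3,0.5,0.2,15,-1.2],[1,6,24.3,0.5,0.2,15,-1.2],[1,6,24.3,0.5,0.2,15,-1.2]]], "newtons": 90}}

```text
t: 6.22
tool_pos: [0.5823, -0.1718, 0.1253]
tool_rot: [-3.079, -0.271, -0.402]
contact_force: [-0.3, -0.3, -2.7]
opening: 0.0102
```

```bash
python3 - <<'E'
from h import *
from station import ctrl
d={n:ctrl.get_image(n) for n in ["wrist","side","top"]}
o=ctrl.get_obs(); st(o); rep(o,(.018,0,.04,15))
pickle.dump(d,open("im5.pkl","wb"));cv2.imwrite("pics/w5.png",d["wrist"]["color"][:,:,::-1]);crop(d["side"],280,120,440,240,5,"pics/s5.png")
E
```

```text
t 6.38 edge x,y,z mm 18.35 0.59 73.74 tilt 14.98 yaw 10.1 F fix [-0.62 -0.2  -1.57] M [-0.024  0.239  0.028] op 0.0104
(array([-0.906,  0.069,  3.248]), array([-0.04,  0.02,  0.1 ]))
```

View pics/w5.png

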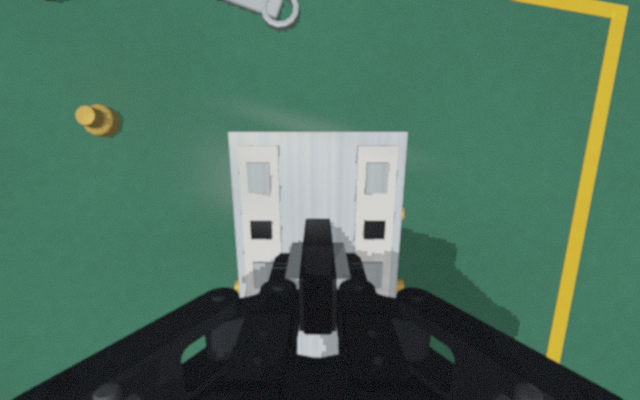

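View pics/s5.png

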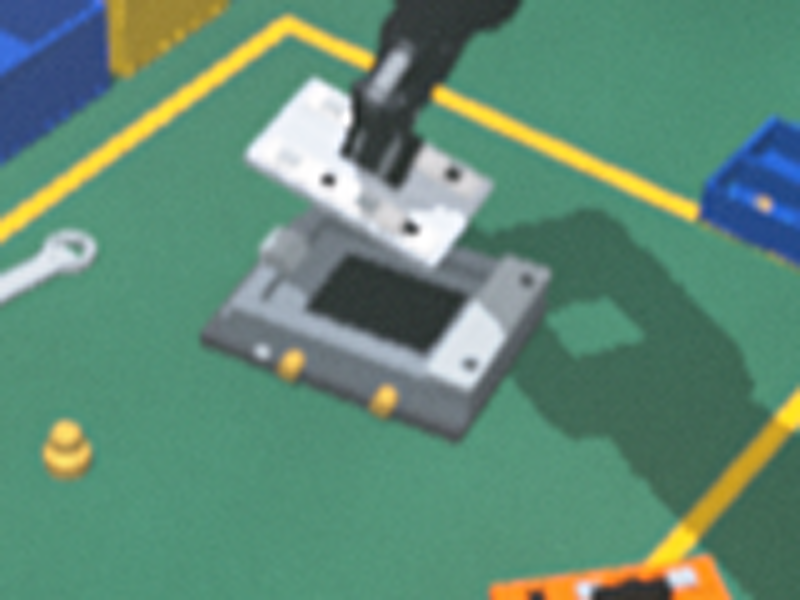

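```bash
python3 - <<'E'
from h import *
from station import ctrl
o=ctrl.get_obs(); rep(o,(.018,0,.013,15))
E
```

```text
(array([-1.604,  0.07 ,  5.856]), array([-0.04,  0.02,  0.1 ]))
```

Request:
{"fn": "play_rows", "kwargs": {"motion": [[[1,-0.8,0.07,3,0,0,0.1],[1,-1.3,0.07,5,0,0,0.1],[1,-1.6,0.07,5.85,0,0,0.1],[1,-1.6,0.07,5.85,0,0,0.1],[1,-1.6,0.07,5.85,0,0,0.1]]]}}

```text
t: 7.0
tool_pos: [0.5835, -0.1731, 0.0671]
tool_rot: [-3.081, -0.27, -0.408]
contact_force: [0.5, -0.2, -2.2]
opening: 0.0103
```

```bash
python3 - <<'E'
from h import *
from station import ctrl
d={n:ctrl.get_image(n) for n in ["wrist","side","top"]}
o=ctrl.get_obs(); st(o); rep(o,(.018,0,.002,15))
pickle.dump(d,open("im6.pkl","wb"));crop(d["wrist"],210,110,430,310,3.6,"pics/w6.png");crop(d["side"],310,145,400,220,8,"pics/s6.png");crop(d["top"],340,160,420,240,7,"pics/t6.png")
E
```

```text
t 7.15 edge x,y,z mm 18.72 -0.51 14.27 tilt 15.07 yaw 10.01 F fix [ 0.32 -0.21 -2.55] M [0.012 0.278 0.014] op 0.0101
(array([-0.387, -0.05 ,  1.174]), array([ 0.02, -0.07,  0.01]))
```

View pics/w6.png

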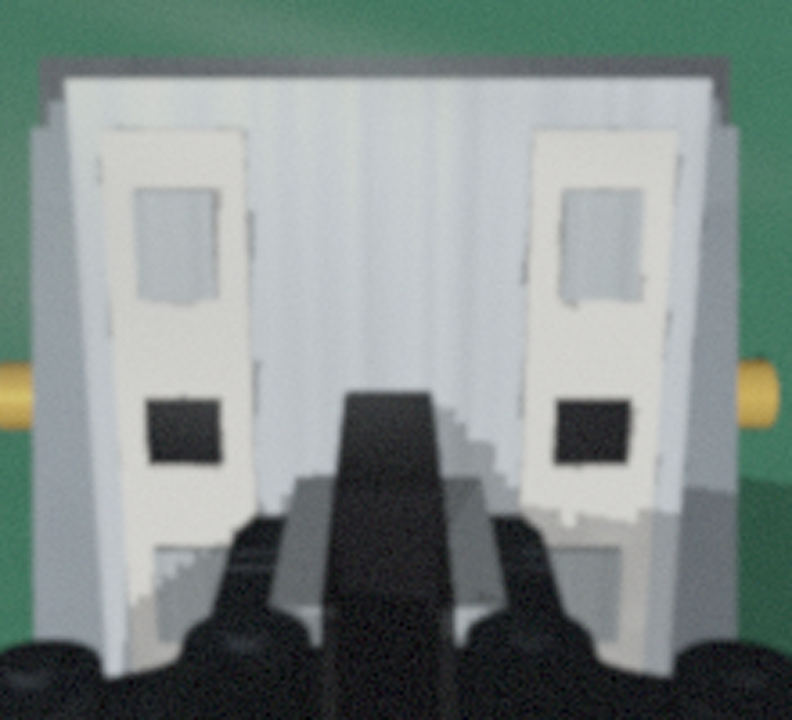

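View pics/s6.png

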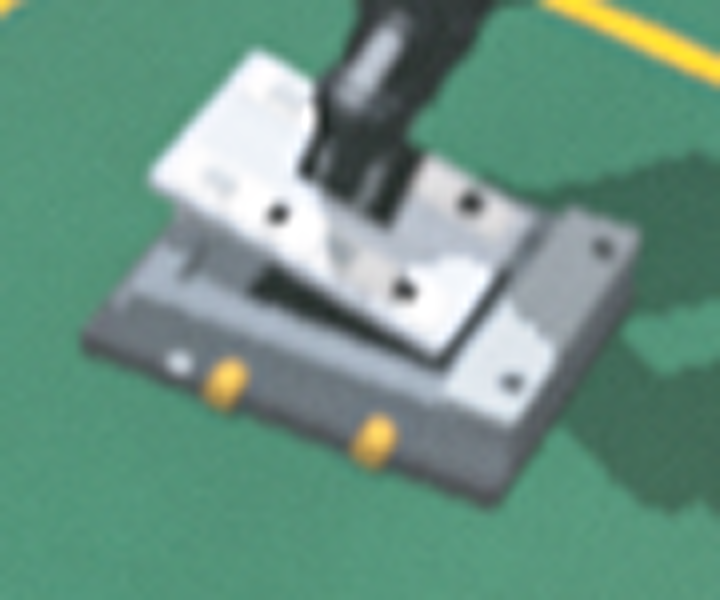

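View pics/t6.png

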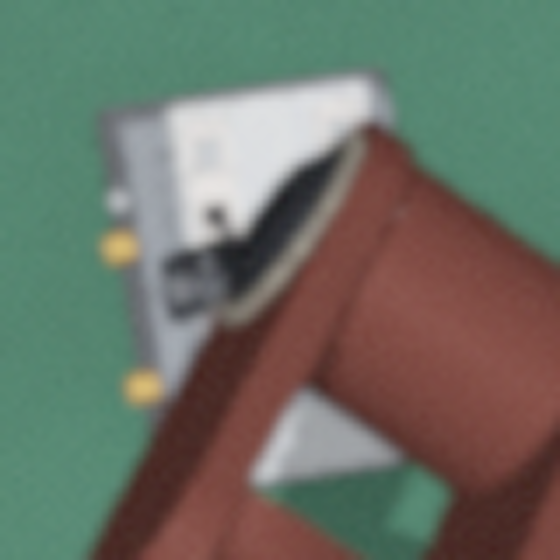

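Request:
{"fn": "play_rows", "kwargs": {"motion": [[[1,-0.2,-0.05,0.6,0,0,0],[1,-0.35,-0.05,1.1,0,0,0],[1,-0.38,-0.05,1.17,0,0,0],[1,-0.38,-0.05,1.17,0,0,0]]]}}

```text
t: 7.65
tool_pos: [0.5825, -0.1727, 0.0543]
tool_rot: [-3.08, -0.27, -0.407]
contact_force: [-0.8, 0.7, -3.1]
opening: 0.0103
```

```bash
python3 - <<'E'
from h import *
from station import ctrl
o=ctrl.get_obs(); st(o); rep(o,(.018,0,.000,15));rep(o,(.010,0,.001,15));rep(o,(.004,0,.001,15))
E
```

```text
t 7.65 edge x,y,z mm 17.93 0.09 1.69 tilt 15.05 yaw 10.0 F fix [-0.64  0.81 -3.13] M [ 0.01   0.265 -0.011] op 0.0103
(array([-0.036,  0.009,  0.17 ]), array([ 0.01, -0.05,  0.  ]))
(array([-0.782,  0.009, -0.134]), array([ 0.01, -0.05,  0.  ]))
(array([-1.362,  0.009, -0.29 ]), array([ 0.01, -0.05,  0.  ]))
```

Request:
{"fn": "play_rows", "kwargs": {"motion": [[[1,-0.02,0,0.08,0,0,0],[1,-0.03,0,0.15,0,0,0],[1,-0.03,0,0.15,0,0,0]]]}}

```text
t: 8.02
tool_pos: [0.5826, -0.1727, 0.0528]
tool_rot: [-3.08, -0.27, -0.407]
contact_force: [0.2, 0.7, -2.6]
opening: 0.0105
```

```bash
python3 - <<'E'
from h import *
from station import ctrl
o=ctrl.get_obs(); st(o); rep(o,(.010,0,.001,15));rep(o,(.004,0,.001,15))
E
```

```text
t 8.03 edge x,y,z mm 18.05 0.07 0.15 tilt 15.05 yaw 10.01 F fix [ 0.33  0.61 -2.56] M [-0.079  0.217 -0.033] op 0.0105
(array([-0.754,  0.007, -0.285]), array([ 0.01, -0.05,  0.01]))
(array([-1.334,  0.007, -0.441]), array([ 0.01, -0.05,  0.01]))
```

Request:
{"fn": "play_rows", "kwargs": {"motion": [[[1,-0.02,0,-0.08,0,0,0],[1,-0.35,0,-0.17,0,0,0],[1,-0.75,0,-0.26,0,0,0],[1,-1.05,0,-0.34,0,0,0],[1,-1.33,0,-0.42,0,0,0],[1,-1.33,0,-0.42,0,0,0]]]}}

```text
t: 8.78
tool_pos: [0.5686, -0.1751, 0.0534]
tool_rot: [-3.08, -0.269, -0.407]
contact_force: [-0.2, 0.0, -3.4]
opening: 0.0105
```

```bash
python3 - <<'E'
from h import *
from station import ctrl
o=ctrl.get_obs(); st(o); rep(o,(.0025,0,.0008,15));rep(o,(.0015,0,.0008,15))
E
```

```text
t 8.78 edge x,y,z mm 3.86 0.1 0.72 tilt 15.05 yaw 9.99 F fix [-0.21  0.08 -3.38] M [-0.016  0.15   0.032] op 0.0105
(array([-0.128,  0.009, -0.038]), array([ 0.01, -0.05, -0.01]))
(array([-0.225,  0.009, -0.064]), array([ 0.01, -0.05, -0.01]))
```

Request:
{"fn": "play_rows", "kwargs": {"motion": [[[1,-0.07,0,-0.02,0,0,0],[1,-0.13,0,-0.04,0,0,0],[1,-0.13,0,-0.04,0,0,0]]]}}

```text
t: 9.15
tool_pos: [0.5673, -0.1754, 0.0535]
tool_rot: [-3.08, -0.269, -0.407]
contact_force: [0.4, -0.4, -1.9]
opening: 0.0104
```

```bash
python3 - <<'E'
from h import *
from station import ctrl
o=ctrl.get_obs(); st(o)
E
```

```text
t 9.15 edge x,y,z mm 2.55 0.07 0.81 tilt 15.05 yaw 10.0 F fix [ 0.3  -0.42 -1.89] M [-0.018  0.256  0.016] op 0.0104
```

Request:
{"fn": "play_rows", "kwargs": {"motion": [[[1,-0.04,0,-0.01,0,0,0],[1,-0.08,0,-0.02,0,0,0],[1,-0.08,0,-0.02,0,0,0]]]}}

```text
t: 9.52
tool_pos: [0.5664, -0.1755, 0.0534]
tool_rot: [-3.08, -0.269, -0.407]
contact_force: [-0.9, 0.9, -2.7]
opening: 0.0105
```

```bash
python3 - <<'E'
from h import *
from station import ctrl
o=ctrl.get_obs(); st(o)
E
```

```text
t 9.53 edge x,y,z mm 1.66 0.11 0.74 tilt 15.05 yaw 9.99 F fix [-0.76  1.1  -2.68] M [-0.024  0.26  -0.097] op 0.0105
```

Request:
{"fn": "play_rows", "kwargs": {"motion": [[[1,-0.03,0,-0.01,0,0,0],[1,-0.06,0,-0.02,0,0,0],[1,-0.06,0,-0.02,0,0,0]]]}}

```text
t: 9.9
tool_pos: [0.5662, -0.1757, 0.0537]
tool_rot: [-3.081, -0.269, -0.408]
contact_force: [1.0, -0.4, -2.0]
opening: 0.0106
```

```bash
python3 - <<'E'
from h import *
from station import ctrl
o=ctrl.get_obs(); st(o)
E
```

```text
t 9.9 edge x,y,z mm 1.36 -0.08 1.04 tilt 15.09 yaw 9.99 F fix [ 0.9  -0.52 -2.03] M [-0.051 -0.006  0.047] op 0.0106
```

Request:
{"fn": "play_rows", "kwargs": {"motion": [[[1,-0.04,0,-0.01,0,0,0],[1,-0.04,0,-0.01,0,0,0],[1,-0.04,0,-0.01,0,0,0]]]}}

```text
t: 10.28
tool_pos: [0.5661, -0.1758, 0.0539]
tool_rot: [-3.081, -0.269, -0.409]
contact_force: [3.0, 1.0, -2.8]
opening: 0.0103
```

```bash
python3 - <<'E'
from h import *
from station import ctrl
o=ctrl.get_obs(); st(o)
E
```

```text
t 10.28 edge x,y,z mm 1.29 -0.14 1.19 tilt 15.14 yaw 9.99 F fix [ 3.15  0.51 -2.77] M [ 0.035 -0.306  0.091] op 0.0103
```

```bash
python3 - <<'E'
from h import *
from station import ctrl
o=ctrl.get_obs(); st(o)
for t in [14.8,13,11,9.5,8]: print(t);rep(o,(-.00007+.006*np.sin(np.radians(t))+.0002,0,.0005,t))
E
```

```text
t 10.28 edge x,y,z mm 1.29 -0.14 1.19 tilt 15.14 yaw 9.99 F fix [ 3.15  0.51 -2.77] M [ 0.035 -0.306  0.091] op 0.0103
14.8
(array([ 0.025, -0.014,  0.111]), array([ 0.04, -0.34, -0.01]))
13
(array([ 0.043, -0.015,  0.296]), array([ 0.04, -2.14, -0.01]))
11
(array([ 0.055, -0.015,  0.502]), array([ 0.04, -4.14, -0.01]))
9.5
(array([ 0.06 , -0.015,  0.657]), array([ 0.04, -5.64, -0.01]))
8
(array([ 0.06 , -0.015,  0.813]), array([ 0.04, -7.14, -0.01]))
```

Request:
{"fn": "play_rows", "kwargs": {"motion": [[[1,0.025,-0.01,0.11,0,-0.3,0],[1,0.035,-0.01,0.2,0,-1.2,0],[1,0.043,-0.01,0.3,0,-2.1,0],[1,0.05,-0.01,0.4,0,-3.1,0],[1,0.055,-0.01,0.5,0,-4.1,0],[1,0.06,-0.01,0.66,0,-5.6,0],[1,0.06,-0.01,0.66,0,-5.6,0]]]}}

```text
t: 11.15
tool_pos: [0.5686, -0.1752, 0.0476]
tool_rot: [-3.105, -0.272, -0.258]
contact_force: [0.5, -0.0, -2.0]
opening: 0.0103
```

```bash
python3 - <<'E'
from h import *
from station import ctrl
o=ctrl.get_obs(); st(o)
for t in [8,7.5,7]: print(t);rep(o,(-.00007+.006*np.sin(np.radians(t))+.0002,0,.0005,t))
d={n:ctrl.get_image(n) for n in ["side"]};crop(d["side"],310,145,400,220,8,"pics/s7.png")
E
```

```text
t 11.15 edge x,y,z mm 1.4 0.0 0.38 tilt 9.5 yaw 10.01 F fix [ 0.46 -0.09 -2.  ] M [-0.01   0.146 -0.054] op 0.0103
8
(array([-0.01 ,  0.002,  0.138]), array([ 0.03, -1.5 ,  0.01]))
7.5
(array([-0.006,  0.002,  0.19 ]), array([ 0.03, -2.  ,  0.01]))
7
(array([-0.002,  0.002,  0.242]), array([ 0.03, -2.5 ,  0.01]))
```

View pics/s7.png

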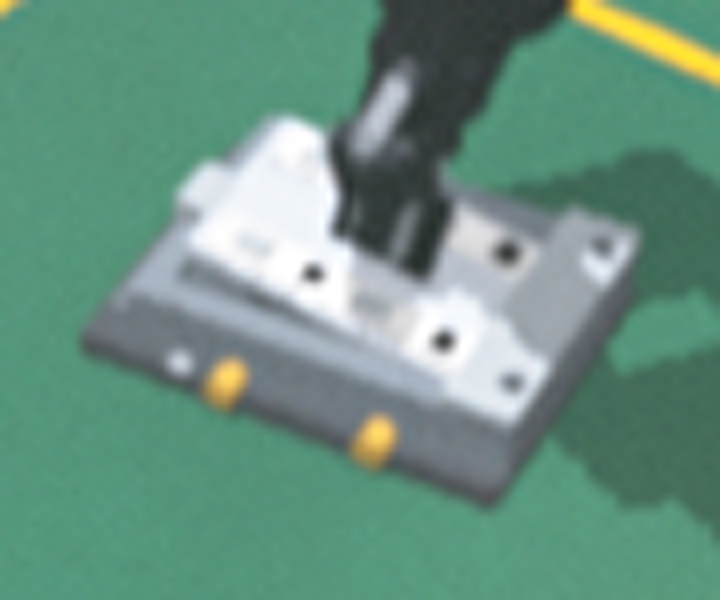

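Request:
{"fn": "play_rows", "kwargs": {"motion": [[[1,-0.01,0,0.07,0,-0.8,0],[1,-0.02,0,0.14,0,-1.5,0],[1,-0.02,0,0.18,0,-1.9,0],[1,-0.02,0,0.18,0,-1.9,0]]]}}

```text
t: 11.7
tool_pos: [0.5686, -0.1752, 0.0457]
tool_rot: [-3.112, -0.272, -0.207]
contact_force: [-0.1, 0.1, -2.0]
opening: 0.0103
```

```bash
python3 - <<'E'
from h import *
from station import ctrl
o=ctrl.get_obs(); st(o)
E
```

```text
t 11.7 edge x,y,z mm 0.68 0.05 0.39 tilt 7.6 yaw 10.01 F fix [-0.12  0.1  -1.96] M [-0.022 -0.001 -0.032] op 0.0103
```

Request:
{"fn": "play_rows", "kwargs": {"motion": [[[1,0,0,0.03,0,-0.3,0],[1,0,0,0.05,0,-0.6,0],[1,0,0,0.05,0,-0.6,0]]]}}

```text
t: 12.08
tool_pos: [0.5687, -0.1751, 0.0452]
tool_rot: [-3.114, -0.273, -0.19]
contact_force: [0.4, -0.0, -2.4]
opening: 0.0104
```

```bash
python3 - <<'E'
from h import *
from station import ctrl
o=ctrl.get_obs(); st(o)
E
```

```text
t 12.07 edge x,y,z mm 0.61 0.05 0.51 tilt 7.0 yaw 10.01 F fix [ 0.38 -0.09 -2.43] M [-0.022  0.032  0.009] op 0.0104
```

Request:
{"fn": "play_rows", "kwargs": {"motion": [[[1,0,0,0.05,0,-0.3,0],[1,0,0,0.08,0,-0.6,0],[1,0,0,0.08,0,-0.6,0]]]}}

```text
t: 12.45
tool_pos: [0.5689, -0.1752, 0.0448]
tool_rot: [-3.116, -0.273, -0.174]
contact_force: [-2.6, 0.1, 1.1]
opening: 0.0106
```

```bash
python3 - <<'E'
from h import *
from station import ctrl
o=ctrl.get_obs(); st(o)
d={n:ctrl.get_image(n) for n in ["wrist"]};crop(d["wrist"],210,100,430,310,3.5,"pics/w8.png")
E
```

```text
t 12.45 edge x,y,z mm 0.55 -0.05 0.66 tilt 6.39 yaw 10.02 F fix [-2.54  0.56  1.13] M [0.042 0.126 0.003] op 0.0106
```

View pics/w8.png

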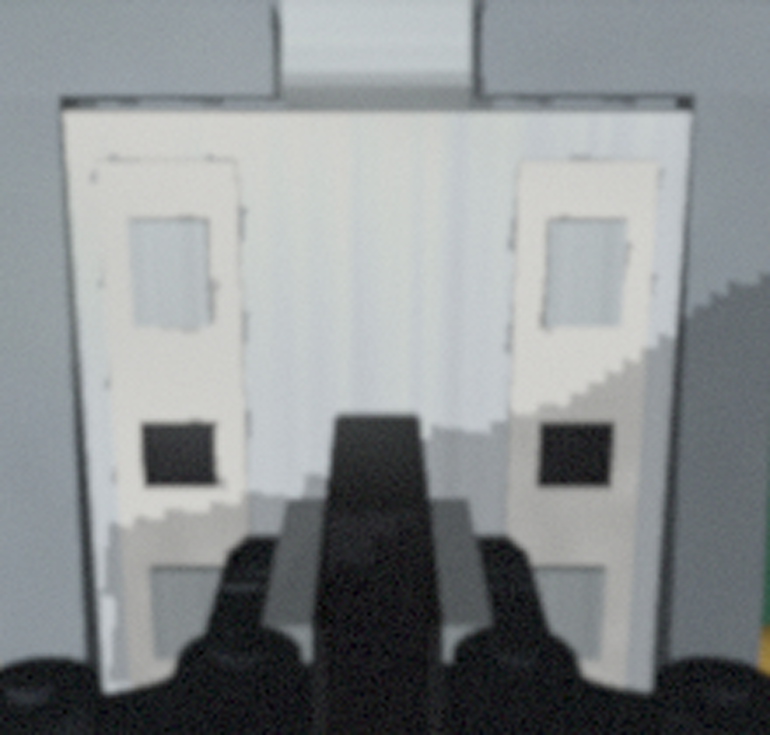

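Request:
{"fn": "play_rows", "kwargs": {"motion": [[[0.7,0,0,0,0,0,0],[0.4,0,0,0,0,0,0],[0.2,0,0,0,0,0,0],[0.2,0,0,0,0,0,0],[0.2,0,0,-1,0,0,0],[0.2,0,0,-3,0,0,0],[0.2,0,0,-6,0,0,0],[0.2,0,0,-6,0,0,0]]]}}

```text
t: 13.5
tool_pos: [0.5646, -0.1776, 0.1092]
tool_rot: [-3.119, -0.273, -0.185]
contact_force: [1.1, 0.2, 0.1]
opening: 0.0339
```

```bash
python3 - <<'E'
from h import *
from station import ctrl
d={n:ctrl.get_image(n) for n in ["wrist","side"]};crop(d["wrist"],180,60,460,310,2.8,"pics/w9.png");crop(d["side"],310,145,400,220,8,"pics/s9.png");pickle.dump(d,open("im9.pkl","wb"))
o=ctrl.get_obs(); st(o); print(o["tool_pos"])
E
```

```text
t 13.6 edge x,y,z mm -5.85 -0.31 61.18 tilt 6.47 yaw 10.02 F fix [-0.63  0.67  0.49] M [-0.006  0.108  0.027] op 0.0345
[ 0.56256837 -0.17656573  0.10536258]
```

View pics/w9.png

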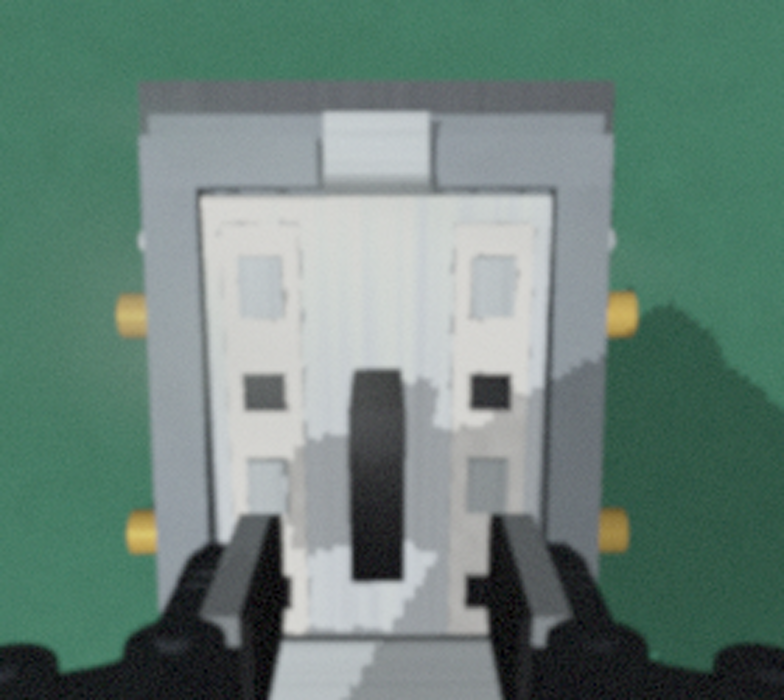

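View pics/s9.png

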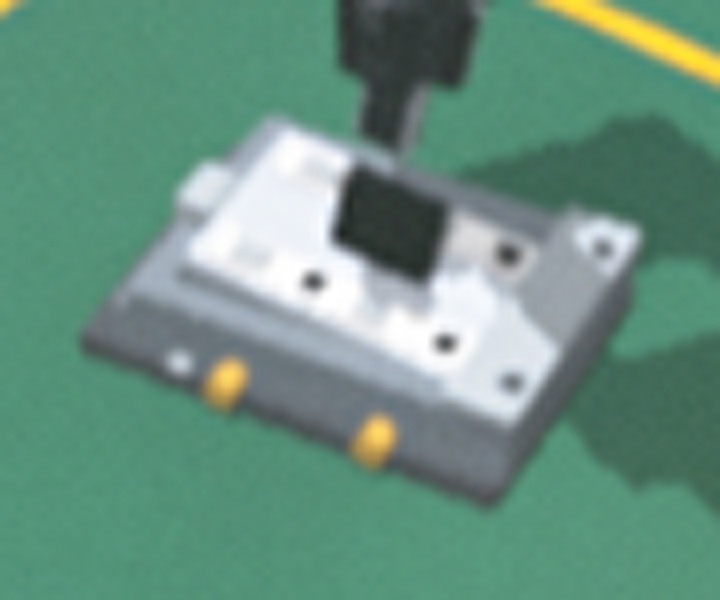

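```bash
cat >> h.py <<'E'
def pp(x,y,z): return UX*(XW-.0003+x)+UY*(YC+y)+np.array([0,0,z])
def sp(o):
    p=o["tool_pos"];print("t",round(o["t"],2),"x,y,z",((p@UX-XW+.0003)*1e3).round(2),((p@UY-YC)*1e3).round(2),(p[2]*1e3).round(2),"F",(o["contact_force"]@np.c_[UX,UY,[0,0,1]]).round(2),"M",o["wrist_torque"].round(3),"op",round(o["opening"],4))
E
python3 - <<'E'
from h import *
from station import ctrl
o=ctrl.get_obs(); sp(o)
print(rel(o,pp(.100,0,.10),Rt(YF)),rel(o,pp(.100,0,.052),Rt(YF)))
E
```

```text
t 13.6 x,y,z 52.66 -0.77 105.36 F [-0.63  0.67  0.49] M [-0.006  0.108  0.027] op 0.0345
(array([ 4.643, -0.077,  1.066]), array([ 0.1 , -6.47,  0.01])) (array([ 4.103, -0.086,  5.835]), array([ 0.1 , -6.47,  0.01]))
```

Request:
{"fn": "play_rows", "kwargs": {"motion": [[[1,2,-0.05,0.5,0,-3,0],[1,4.6,-0.08,1.1,0.1,-6.5,0],[1,4.6,-0.08,1.1,0.1,-6.5,0],[1,4.5,-0.08,2.5,0.1,-6.5,0],[1,4.2,-0.09,5,0.1,-6.5,0],[1,4.1,-0.09,5.8,0.1,-6.5,0],[1,4.1,-0.09,5.8,0.1,-6.5,0],[1,4.1,-0.09,5.8,0.1,-6.5,0]]], "newtons": 30}}

```text
t: 14.6
tool_pos: [0.6094, -0.1679, 0.0533]
tool_rot: [3.129, 0.274, 0.001]
contact_force: [0.6, -0.3, -0.3]
opening: -0.0001
```

```bash
python3 - <<'E'
from h import *
from station import ctrl
o=ctrl.get_obs(); sp(o)
d={n:ctrl.get_image(n) for n in ["side"]};crop(d["side"],310,145,400,220,8,"pics/s10.png")
E
```

```text
t 14.6 x,y,z 100.26 -0.36 53.34 F [ 0.53 -0.44 -0.27] M [0.024 0.011 0.077] op -0.0001
```

View pics/s10.png

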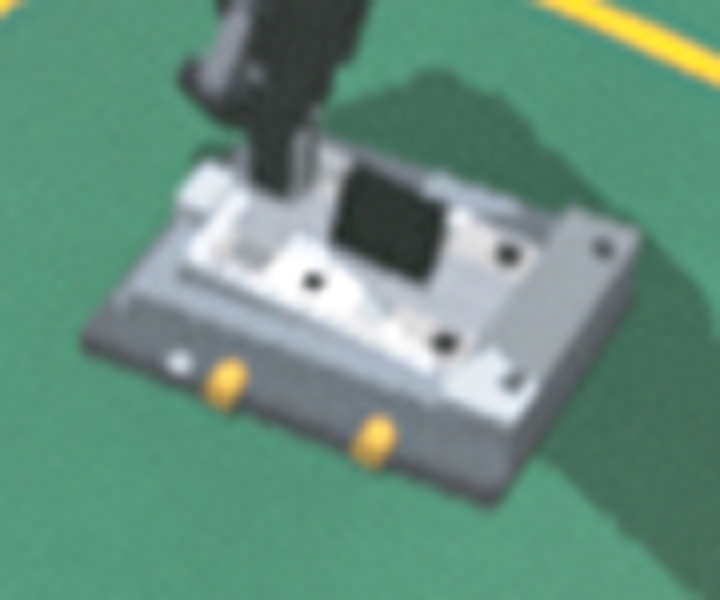

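Fingers shut and above the far end, no contact yet. I press down in small steps.

Request:
{"fn": "play_rows", "kwargs": {"motion": [[[1,0,0,0.3,0,0,0],[1,0,0,0.6,0,0,0],[1,0,0,0.9,0,0,0],[1,0,0,0.9,0,0,0]]]}}

```text
t: 15.15
tool_pos: [0.6092, -0.1678, 0.044]
tool_rot: [3.129, 0.274, 0.001]
contact_force: [0.2, -0.3, 0.0]
opening: -0.0003
```

```bash
python3 - <<'E'
from h import *
from station import ctrl
o=ctrl.get_obs(); sp(o)
E
```

```text
t 15.15 x,y,z 100.15 -0.21 43.99 F [ 0.12 -0.34  0.03] M [ 0.014  0.002 -0.021] op -0.0003
```

Request:
{"fn": "play_rows", "kwargs": {"motion": [[[1,0,0,0.1,0,0,0],[1,0,0,0.2,0,0,0],[1,0,0,0.2,0,0,0]]]}}

```text
t: 15.52
tool_pos: [0.6097, -0.1679, 0.0425]
tool_rot: [3.129, 0.274, 0.002]
contact_force: [-0.3, 0.7, 3.4]
opening: 0.0003
```

```bash
python3 - <<'E'
from h import *
from station import ctrl
o=ctrl.get_obs(); sp(o)
E
```

```text
t 15.53 x,y,z 100.58 -0.4 42.5 F [-0.21  0.78  3.37] M [0.044 0.025 0.007] op 0.0003
```

Request:
{"fn": "play_rows", "kwargs": {"motion": [[[1,0,0,0.1,0,0,0],[1,0,0,0.15,0,0,0],[1,0,0,0.15,0,0,0]]]}}

```text
t: 15.9
tool_pos: [0.6099, -0.168, 0.0412]
tool_rot: [3.129, 0.274, 0.003]
contact_force: [0.1, 0.1, 3.5]
opening: -0.0002
```

```bash
python3 - <<'E'
from h import *
from station import ctrl
o=ctrl.get_obs(); sp(o)
E
```

```text
t 15.9 x,y,z 100.72 -0.52 41.2 F [0.09 0.08 3.52] M [0.043 0.092 0.038] op -0.0002
```

Request:
{"fn": "play_rows", "kwargs": {"motion": [[[1,0,0,0.1,0,0,0],[1,0,0,0.2,0,0,0],[1,0,0,0.2,0,0,0]]]}}

```text
t: 16.27
tool_pos: [0.61, -0.168, 0.0392]
tool_rot: [3.129, 0.274, 0.003]
contact_force: [-0.1, 0.9, 3.1]
opening: -0.0002
```

```bash
python3 - <<'E'
from h import *
from station import ctrl
o=ctrl.get_obs(); sp(o)
E
```

```text
t 16.27 x,y,z 100.87 -0.57 39.21 F [0.1  0.91 3.12] M [ 0.085 -0.017  0.029] op -0.0002
```

Request:
{"fn": "play_rows", "kwargs": {"motion": [[[1,-0.02,0,0.1,0,0,0],[1,-0.02,0,0.2,0,0,0],[1,-0.02,0,0.3,0,0,0],[1,-0.02,0,0.3,0,0,0]]]}}

```text
t: 16.77
tool_pos: [0.6093, -0.1679, 0.0355]
tool_rot: [3.129, 0.274, 0.001]
contact_force: [-0.5, 0.2, 0.4]
opening: -0.0003
```

```bash
python3 - <<'E'
from h import *
from station import ctrl
o=ctrl.get_obs(); sp(o)
E
```

```text
t 16.77 x,y,z 100.21 -0.32 35.52 F [-0.46  0.24  0.38] M [ 0.047  0.043 -0.008] op -0.0003
```

Request:
{"fn": "play_rows", "kwargs": {"motion": [[[1,0,0,0.1,0,0,0],[1,0,0,0.2,0,0,0],[1,0,0,0.2,0,0,0]]]}}

```text
t: 17.15
tool_pos: [0.609, -0.1678, 0.0332]
tool_rot: [3.129, 0.274, 0.0]
contact_force: [-1.0, -0.0, -0.1]
opening: -0.0001
```

```bash
python3 - <<'E'
from h import *
from station import ctrl
o=ctrl.get_obs(); sp(o)
E
```

```text
t 17.15 x,y,z 99.93 -0.2 33.19 F [-0.98  0.17 -0.13] M [-0.002 -0.018  0.029] op -0.0001
```

Request:
{"fn": "play_rows", "kwargs": {"motion": [[[1,0,0,0.1,0,0,0],[1,0,0,0.2,0,0,0],[1,0,0,0.25,0,0,0],[1,0,0,0.25,0,0,0]]]}}

```text
t: 17.65
tool_pos: [0.609, -0.1678, 0.0311]
tool_rot: [3.129, 0.274, -0.0]
contact_force: [-2.5, 1.3, 4.0]
opening: -0.0001
```

```bash
python3 - <<'E'
from h import *
from station import ctrl
o=ctrl.get_obs(); sp(o)
d={n:ctrl.get_image(n) for n in ["side","wrist"]};crop(d["side"],310,145,400,220,8,"pics/s11.png");crop(d["wrist"],180,60,460,310,2.8,"pics/w11.png")
E
```

```text
t 17.65 x,y,z 99.87 -0.18 31.08 F [-2.2   1.66  4.  ] M [ 0.136  0.45  -0.009] op -0.0001
```

View pics/s11.png

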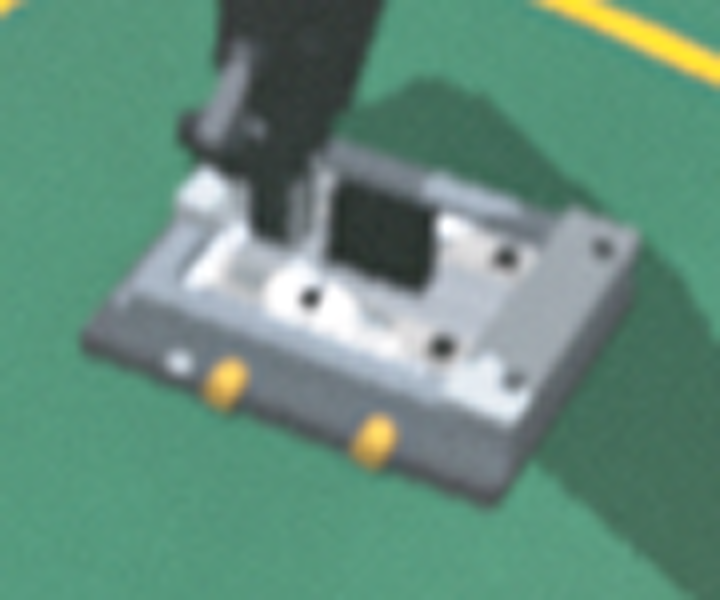

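View pics/w11.png

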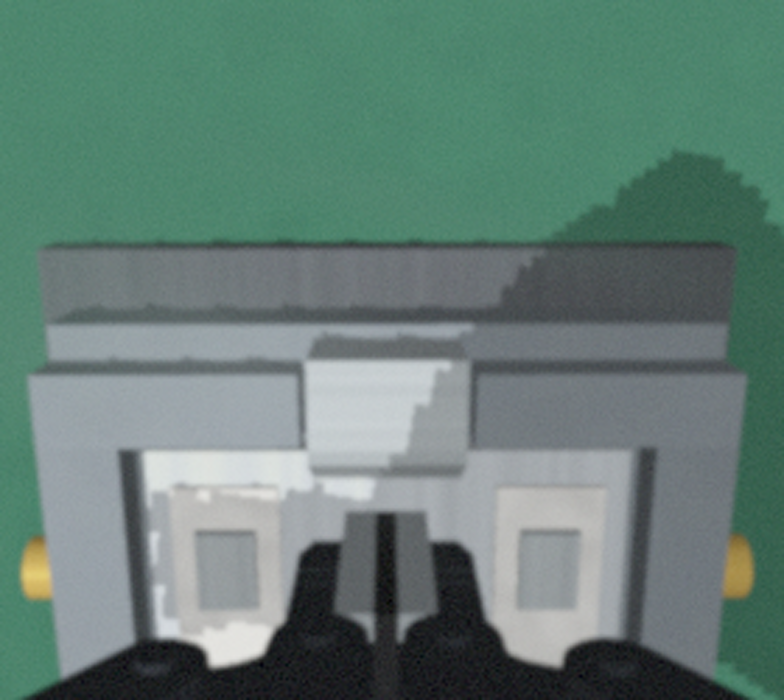

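Request:
{"fn": "play_rows", "kwargs": {"motion": [[[1,0,0,-0.3,0,0,0],[1,0,0,-1.5,0,0,0],[1,0,0,-4,0,0,0],[1,-1,0,-8,0,0,0],[1,-3,0,-12,0,0,0],[1,-5,0,-14,0,0,0],[1,-5,0,-14,0,0,0],[1,-5,0,-14,0,0,0]]]}}

```text
t: 18.75
tool_pos: [0.5597, -0.1762, 0.1704]
tool_rot: [-3.129, -0.274, 0.001]
contact_force: [-0.9, -0.2, 0.3]
opening: -0.0001
```

```bash
python3 - <<'E'
from h import *
from station import ctrl
o=ctrl.get_obs(); sp(o)
d={n:ctrl.get_image(n) for n in ["side","wrist","top"]};crop(d["side"],310,145,400,220,8,"pics/s12.png");crop(d["wrist"],220,50,420,260,3,"pics/w12.png");cv2.imwrite("pics/w12f.png",d["wrist"]["color"][:,:,::-1]);cv2.imwrite("pics/t12.png",d["top"]["color"][:,:,::-1]);pickle.dump(d,open("im12.pkl","wb"))
E
```

```text
t 18.75 x,y,z 49.93 0.04 170.42 F [-0.9  -0.02  0.28] M [0.    0.006 0.02 ] op -0.0001
```

View pics/s12.png

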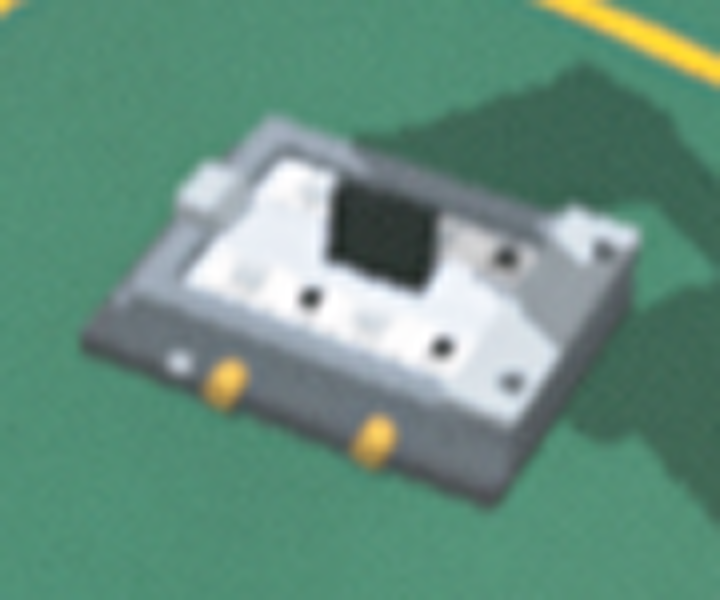

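View pics/w12.png

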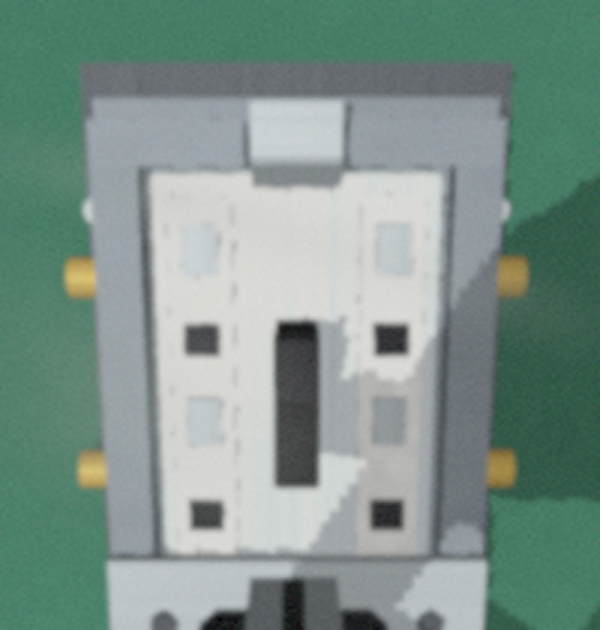

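View pics/t12.png

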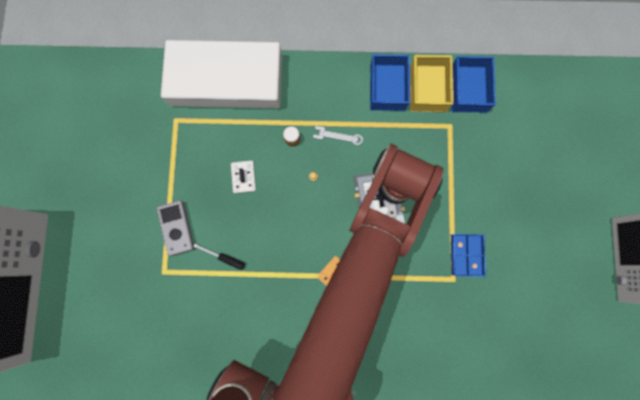

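```bash
python3 - <<'E'
from h import *
def go(w,pts,x0,y0,f):
    for n,p,z in pts:
        q=onz(w,(x0+(p[0]+.5)/f-.5,y0+(p[1]+.5)/f-.5),z); print(n,((q@UX-XW+.0003)*1e3).round(1),((q@UY-YC)*1e3).round(1))
print("before");go(pickle.load(open("im1.pkl","rb"))["wrist"],[("base",(385,44),.01),("topfar",(385,96),.035),("tip",(388,199),.034),("farwall",(385,208),.035)],240,50,5)
print("now");go(pickle.load(open("im12.pkl","rb"))["wrist"],[("base",(297,64),.01),("topfar",(297,97),.035),("tip",(297,163),.034),("farwall",(230,169),.035),("lip",(297,558),.041)],220,50,3)
w=pickle.load(open("im12.pkl","rb"))["wrist"];crop(w,290,60,350,130,8,"pics/w12c.png")
crop(pickle.load(open("im1.pkl","rb"))["wrist"],285,55,350,120,8,"pics/w1d.png")
E
```

```text
before
base 150.0 -0.1
topfar 138.8 -0.0
tip 123.0 -0.3
farwall 121.6 0.3
now
base 150.0 -0.0
topfar 139.4 0.0
tip 122.6 -0.0
farwall 121.1 18.1
lip 11.0 -0.2
```

View pics/w12c.png

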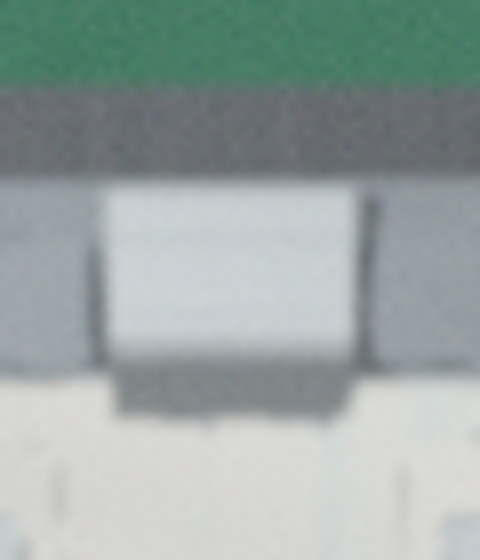

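View pics/w1d.png

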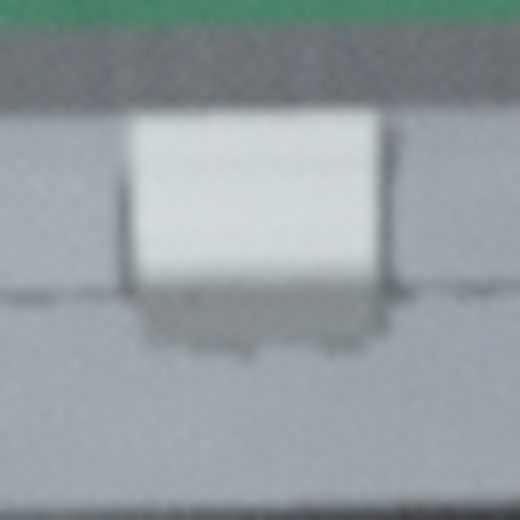

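```bash
python3 - <<'E'
from h import *
for n,uv in [("im1",(317,98.2)),("im12",(319,111.4))]:
    w=pickle.load(open(n+".pkl","rb"))["wrist"];q=onz(w,uv,.034);print(n,((q@UX-XW+.0003)*1e3).round(1))
from station import ctrl
o=ctrl.get_obs();print(o["contact_force"],o["t"]);print(ctrl.finish_job())
E
```

```text
im1 116.1
im12 116.9
[ 0.54218608  0.52544215 -0.52184636] 18.9
the job is handed in; nothing more can be done
None
```

The long carrier is in the fixture, lying flat with the spring catch out over its far end. I handed the job in at about 18.9 s, with the arm clear of everything.

I hooked the near end under the lip at a 15° tilt until it met the end wall, at about 3 N. I then swung it down onto the catch, opened the gripper there, and pressed the far end home with the shut fingertips. So I let go of the rib before the press, not after it. The force readings taken between press steps were about 3 to 4 N.

Last checks:
- **Seating:** the fingertips stopped at 31.1 mm, which matches 31 mm for a plate lying flat on the pocket floor.
- **Catch:** its tip measures 116.9 mm from the end wall (116.1 mm before, 116.5 mm stated), so it is out over the carrier.
- **Fixture top:** its far edge reads 0.6 mm from where it was on the base. The far-wall edge reads 0.5 mm the other way. Both are within the camera error, so I see no shift.
- **Bystanders:** the items I could see in the top view are where they were. The arm hid most of the orange look-alike, and I did not measure the items.

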